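# Feel along the frets of a cavaquinho neck

## Robot

A 6-joint arm with a two-finger parallel gripper is mounted at the origin on the work surface. World frame = base frame: x ahead of the robot, y to its left, z up, the work surface at z = 0. Lengths are in m, angles in rad, forces in N, time in s.
With the tool pointing down it reaches from about 0.325 to 0.775 m from the base axis. Payload 5.5 kg.
Tool frame: the origin (TCP) lies midway between the tips of the shut fingers; the grasp point (between the pads) lies 19 mm behind it; y points along the fingers, z is the direction in which the jaws open and shut, and the axes are right-handed (so a half turn about y gives the same grasp; the last joint's range is limited). The gripper opens to 88 mm and grips with 3 to 60 N. Pads are 20 mm wide; open, the fingers measure 115 mm over their backs; the gripper's body (75 mm by 178 mm) begins 61 mm behind the grasp point.
Start: joints at [-1.256, 0.091, 1.231, -0, 1.82, -0.057], TCP at [0.218, -0.559, 0.223] pointing down, gripper open.
Joint ranges: [-2.87, 2.87], [-0.86, 2.18], [0.17, 2.46], [-1.51, 4.65], [0.06, 2.69], [-2.65, 2.65]. Speed limits (rad/s): [2.57, 2.57, 3.01, 3.14, 3.14, 3.14].

## Interface

Orientations are given as a rotation vector (axis times angle).
In Python, from cell import env gives the robot as it stands. The module is installed in compiled form; this text tells all that it offers.
- The arm moves only by the tool send_rows, never from a script. Its argument "series" is a list of rows, each an object with "delta_pos": the shift along the tool's x, y, z in mm, a list of three; "angular": the turn, a rotation vector about the tool's x, y, z in degrees, a list of three; "hand": the gripper's target within -1 to 1 (shut at 1, half-way at 0, fully open at -1). In form: [{"delta_pos": [x, y, z], "angular": [rx, ry, rz], "hand": hand}, ...]. A call has 1 to 20 rows; each row is the pose to reach, as a shift and turn from the pose commanded when the call began, along the tool's axes at that moment; what a row does not reach only later rows make up. A row lasts 1/12 s, in which the tool goes at most 41.7 mm and 7.16 degrees, less where a joint would pass 70% of its speed; a pose out of reach is approached as far as the arm can. A call with a gripper value outside its range is refused whole. The fingers move at their own pace and stop on an object; "newtons" is the grip in N (left out, the last holds). Time passes only in rows, so rows that repeat a pose let the fingers close. It gives the time, the measured TCP pose, the force and the opening at its end, in the units of the state.
- env.read_state(): the state, without advancing time (a new reading comes with each control period).
- env.camera(name): name is "side" or "top"; returns a dict with "pixels" (420x560x3 uint8, red, green, blue), "fov_y" (degrees; the focal length in pixels is half the picture's height over the tangent of half this angle, whatever the lens; pixels are square), "cx", "cy" (the principal point, pixels), "world_from_camera" (4x4, takes a point from camera to world coordinates). Camera axes: x right, y up, looking along -z (the intrinsics and any distortion apply to the point x, -y, -z); pixel columns grow to the right and rows downward; lengths in m; the calibration is good to about 2 mm. A picture is of the moment at which its call begins. There is no depth.
- env.finish_job(): hands the job in, once; it reports no verdict.
The state is a dict: "clock": time; "joint_pos": joint angles; "qd": joint speeds; "joint_efforts": joint torques, N m; "ee_pos": TCP position; "orientation": TCP orientation; "force": force on the tool from outside, world axes, zero at the start; "moment": the same for the moment, N m; "opening": finger opening in m.
Only numpy, scipy, OpenCV 4.12 (cv2) and the standard library are available. Lean on these libraries where they do the work, as an engineer would, in place of code of your own. Each camera call takes 0.05 s, during which the arm holds its last target. There are 200 camera calls.

## Task

Feel the frets of the small guitar neck on its sprung cradle: with the fingers closed and pointing down, touch the first fret next to the white nut, then slide the fingertips lightly along the middle of the fretboard to the pair of pearl dots side by side, without lifting off on the way. Press just enough that the neck dips a little all the way, never hard down to its stop, and do not grip or lift it. The program finishes while holding: the fingertips stay resting lightly on the pair of dots; leave everything else on the bench where it is.

Things in the scene. Friction and masses are not known exactly. Their poses are not given: they have to be found in the camera images.
- cradle: Green painted base board (200 x 85 x 16 mm) fixed to the bench, with two aluminium sockets that carry the sprung neck. Origin: centre of the board's underside, on the bench. Its x axis runs along the neck from the nut end to the heel end, y across the neck, z up. It stands still; its place and yaw differ from run to run.
- neck (a joint): How far the neck is pressed down, in m: 0 at rest, grows as it dips, stop at 0.012 (-0.02 if lifted). The whole neck moves straight down and stays level wherever it is pressed, on a spring of 0.6 N per mm with damping (7 N at the stop), and rises again when let go. It cannot move sideways or turn. Only the neck moves; the cradle under it is fixed.
- first_fret (a point): Centre of the first fret, on the fretboard's top face, 19 mm from the nut: where the stroke starts (x = -81 mm, y = 0 in the cradle's frame), 80 mm above the bench at rest. The white nut is 5 mm wide, 1 mm proud, at x = -105 to -100 mm. Beyond it a pale headstock 112 mm long and 56 mm wide, its top 10 mm lower. All points move with the neck.
- dot5 (a point): First single pearl dot (white, 6 mm across) on the centre line of the fretboard's top, x = -22 mm in the cradle's frame. The dark fretboard has a flat level top 80 mm above the bench at rest, is 36 mm wide and runs from x = -100 to 115 mm; its 17 thin steel frets are all but flush (0.6 mm).
- dot7 (a point): Second single pearl dot on the centre line, x = 6 mm in the cradle's frame.
- dot10 (a point): Third single pearl dot on the centre line, x = 43.5 mm in the cradle's frame.
- dots12 (a point): Midway between the pair of pearl dots that lie side by side across the fretboard (18 mm apart), on the top face, x = 65 mm in the cradle's frame: where the stroke ends. Past the fretboard's end (x = 115 mm) a pale heel, 50 mm wide, top 6 mm lower, reaches x = 160 mm.
- hammer: Loose hammer with yellow handle, 270 mm long, lying on the bench beside the neck on its far side. Origin: middle of its underside. Leave alone.
- wrench: Loose steel wrench, 190 mm long, lying flat beside the neck on the robot's side. Origin: middle of its underside. Leave alone.
- glue: Loose white glue bottle with orange cap, 44 mm across, 110 mm tall, standing beyond the neck's heel. Origin: centre of its underside. Leave alone.
- toolbox: Red plastic toolbox with black handle and latch with yellow button, 370 x 190 x 192 mm, at one side of the bench. Origin: centre of its underside. Leave alone.
- clamp: Small aluminium bench clamp with a black knob, 200 x 70 x 87 mm, at the other side of the bench. Origin: centre of its underside. Leave alone.
- mug: Blue mug, 80 mm across, 90 mm tall, at the far side of the bench. Origin: centre of its underside. Leave alone.
- tape: Yellow tape measure standing on edge, 70 x 35 x 70 mm, at the far side of the bench. Origin: centre of its underside. Leave alone.

How it is judged:
By the outcome, as a careful person would: the job done as asked, in the order asked, and still so for the second after the job is handed in, while the arm keeps its last pose, push and grip.
It also fails if it takes over 38 s, if anything falls off the work surface, if the arm or the gripper's body presses on something with over 40 N, if the wrist force passes 120 N, or if a joint passes its speed limit or range.

## Working session

There is one attempt and no reset: what is moved stays moved. The work goes in short steps, Python scripts to look and compute and a tool call to move; the robot and the scene stay as the last step left them, time stands still between calls to the robot, and variables do not carry over. Pictures are saved under pics/ and viewed, about 8 in all and at most 12, crops included, and the job is handed in when it is done.

Besides the shell and the picture viewer there is one more tool, called after ">>>" as name(argument=value, ...), one argument or row to a line, values as JSON. send_rows: Moves the arm, as the interface text tells. Its arguments: {"type":"object","properties":{"series":{"type":"array","items":{"type":"object","properties":{"delta_pos":{"type":"array","items":{"type":"number"}},"angular":{"type":"array","items":{"type":"number"}},"hand":{"type":"number"}}}},"newtons":{"type":"number"}},"required":["series"]}

```bash
mkdir -p pics; python3 - <<'E'
from cell import env
import cv2,numpy as np
s=env.read_state()
for k,v in s.items(): print(k,np.round(v,4))
for n in("top","side"):
    c=env.camera(n); cv2.imwrite(f"pics/{n}0.png",c["pixels"][:,:,::-1]); print(n,{k:(v if k!='world_from_camera' else np.round(v,4).tolist()) for k,v in c.items() if k!='pixels'})
E
```

```text
clock 0.0
joint_pos [-1.2557  0.0919  1.2319  0.      1.8198 -0.0567]
qd [ 0.0007  0.0009 -0.0003 -0.0009 -0.0009  0.0017]
joint_efforts [-1.50000e-03 -4.46451e+01 -4.06448e+01  6.98000e-02  2.93000e-02
 -2.00000e-04]
ee_pos [ 0.2179 -0.5587  0.2215]
orientation [-0.3799  2.0204 -2.0164]
force [-0.1095  0.2824  1.8509]
moment [ 0.0062 -0.0232 -0.0248]
opening 0.0881
top {'fov_y': 42.386660439361364, 'cx': 280.7706356581889, 'cy': 204.25641148177405, 'world_from_camera': [[0.0147, 0.9927, -0.1199, 0.4074], [-0.9998, 0.0161, 0.0111, 0.0172], [0.013, 0.1197, 0.9927, 1.6232], [0.0, 0.0, 0.0, 1.0]]}
side {'fov_y': 45.17208287723997, 'cx': 281.22373732033407, 'cy': 210.7458165483304, 'world_from_camera': [[-0.9694, 0.145, -0.198, 0.2916], [-0.2448, -0.6251, 0.7412, 1.0181], [-0.0163, 0.767, 0.6415, 0.9551], [0.0, 0.0, 0.0, 1.0]]}
```

View pics/top0.png

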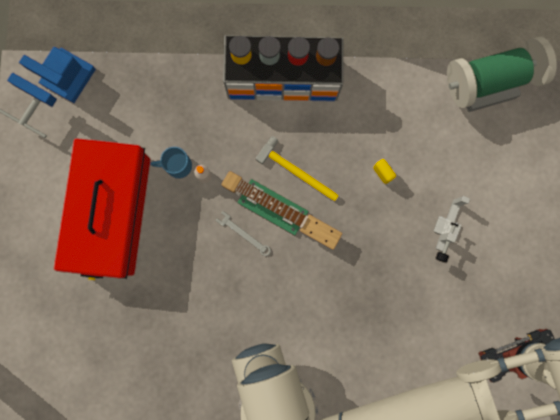

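View pics/side0.png

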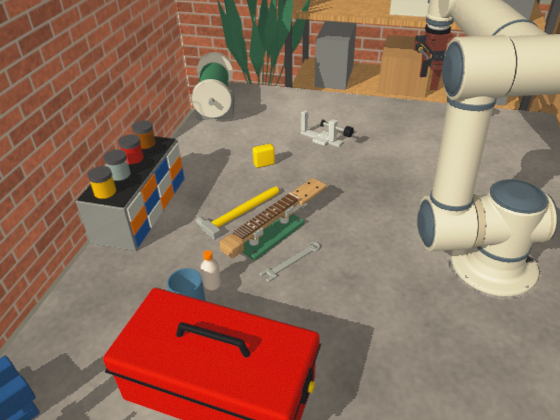

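The top view shows the neck from heel at (232,182) to headstock at (322,232), with the nut near (303,220). The wrench lies on the robot's side and the hammer on the far side. The side view agrees, with the heel at (232,243) and the headstock at (312,192). I'll zoom in next and measure.

```bash
cat > h.py <<'E'
import numpy as np,cv2
def ray(c,u,v):
    f=210/np.tan(np.radians(c['fov_y']/2)); T=np.array(c['world_from_camera'])
    return T[:3,3],T[:3,:3]@np.array([(u-c['cx'])/f,-(v-c['cy'])/f,-1.])
def onplane(c,u,v,z):
    o,d=ray(c,u,v); return o+d*(z-o[2])/d[2]
def proj(c,p):
    f=210/np.tan(np.radians(c['fov_y']/2)); T=np.array(c['world_from_camera'])
    q=T[:3,:3].T@(np.array(p)-T[:3,3]); return np.array([c['cx']+f*q[0]/-q[2],c['cy']+f*q[1]/q[2]])
E
python3 - <<'E'
from cell import env
from h import *
import pickle
C={n:env.camera(n) for n in("top","side")}
pickle.dump(C,open("c0.pkl","wb"))
t=C['top']['pixels'][165:255,215:350,::-1]; s=C['side']['pixels'][170:265,210:340,::-1]
cv2.imwrite("pics/zt.png",cv2.resize(t,None,fx=5.5,fy=5.5,interpolation=cv2.INTER_CUBIC))
cv2.imwrite("pics/zs.png",cv2.resize(s,None,fx=6,fy=6,interpolation=cv2.INTER_CUBIC))
for n,(u0,v0,u1,v1) in (("top",(215,165,350,255)),("side",(210,170,340,265))):
    c=C[n]; h=cv2.cvtColor(c['pixels'],cv2.COLOR_RGB2HSV)
    m=cv2.inRange(h,(8,90,120),(20,200,255)); mm=np.zeros_like(m); mm[v0:v1,u0:u1]=m[v0:v1,u0:u1]
    k,_,st,ce=cv2.connectedComponentsWithStats(mm)
    for i in range(1,k):
        if st[i,4]>25: print(n,st[i],ce[i].round(1),onplane(c,*ce[i],.072).round(4))
E
```

```text
top [221 171  21  20 260] [231.1 180.7] [0.661  0.1446 0.072 ]
top [300 214  42  36 747] [321.  231.8] [ 0.5169 -0.1167  0.072 ]
side [291 178  36  29 475] [308.2 190.3] [ 0.5113 -0.1081  0.072 ]
side [262 211  25  18  72] [274. 219.] [0.5744 0.0356 0.072 ]
side [219 232  37  26 456] [232.7 244.1] [0.6516 0.1532 0.072 ]
```

View pics/zt.png

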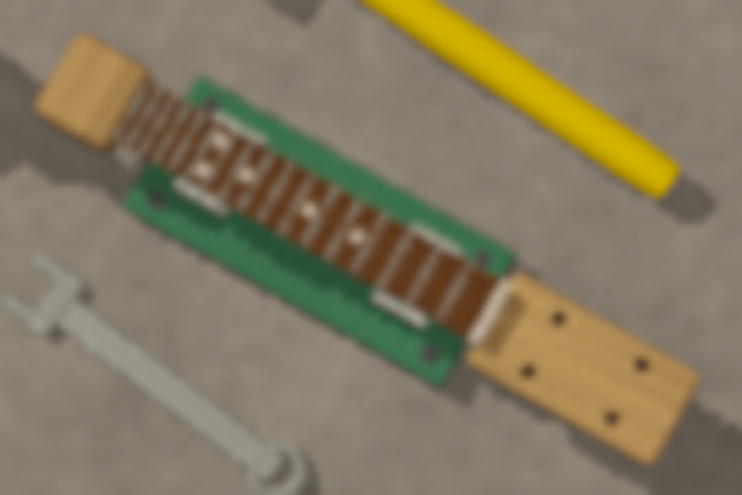

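View pics/zs.png

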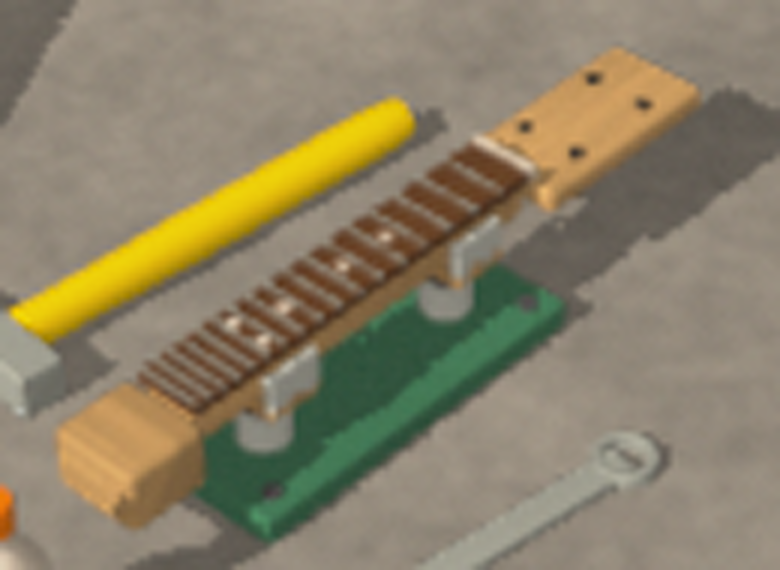

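The zooms show the dots clearly. Top zoom: dot5 (357,236), dot7 (309,210), dot10 (246,174), pair (220,142) and (203,169), nut (493,308). Side zoom: (386,237), (343,266), (285,306), pair (233,323) and (264,342), nut (505,155).

```bash
python3 - <<'E'
from h import *
import pickle
C=pickle.load(open("c0.pkl","rb"))
Z={'top':(215,165,5.5,[(357,236),(309,210),(246,174),(220,142),(203,169),(493,308)]),
   'side':(210,170,6,[(386,237),(343,266),(285,306),(233,323),(264,342),(505,155)])}
X=np.array([[-22,0],[6,0],[43.5,0],[65,-9],[65,9],[-102.5,0]])/1e3
P={};U={}
for n,(u0,v0,s,pts) in Z.items():
    c=C[n]; g=c['pixels'].astype(float).min(2); U[n]=[]
    for i,(x,y) in enumerate(pts):
        u,v=u0+(x+.5)/s-.5,v0+(y+.5)/s-.5
        if i<5:
            iu,iv=round(u),round(v); w=g[iv-2:iv+3,iu-2:iu+3]; w=np.clip(w-np.percentile(w,55),0,None)
            yy,xx=np.mgrid[iv-2:iv+3,iu-2:iu+3]; r=np.hypot(xx-u,yy-v)<2; w=w*r
            cu,cv=(w*xx).sum()/w.sum(),(w*yy).sum()/w.sum(); print(n,i,np.round([u,v,cu,cv],2))
            
        U[n].append((u,v))
    P[n]=np.array([onplane(c,u,v,.081 if i==5 else .08)[:2] for i,(u,v) in enumerate(U[n])])
def fit(A,B):
    a,b=A-A.mean(0),B-B.mean(0); th=np.arctan2((a[:,0]*b[:,1]-a[:,1]*b[:,0]).sum(),(a*b).sum())
    R=np.array([[np.cos(th),-np.sin(th)],[np.sin(th),np.cos(th)]]); t=B.mean(0)-R@A.mean(0)
    return th,R,t,(B-A@R.T-t)
for n,B in list(P.items())+[('both',np.vstack([P['top'],P['side']]))]:
    A=X.copy()
    if n=='both': A=np.vstack([X,X])
    # pair order sign: y+ is left of x axis
    best=min((fit(A*[1,sg],B) for sg in(1,-1)),key=lambda f:(f[3]**2).sum())
    th,R,t,res=best; print(n,'yaw',np.degrees(th).round(2),'t',t.round(4),'res mm',(res*1e3).round(1).tolist())
    print(' fret1',(R@[-.081,0]+t).round(4),'d12',(R@[.065,0]+t).round(4))
# triangulated heights
for i in range(6):
    o1,d1=ray(C['top'],*U['top'][i]);o2,d2=ray(C['side'],*U['side'][i])
    a=np.linalg.lstsq(np.c_[d1,-d2],o2-o1,rcond=None)[0]; p,q=o1+a[0]*d1,o2+a[1]*d2
    print(i,((p+q)/2).round(4),'gap',np.linalg.norm(p-q).round(4))
from cell import env
from scipy.spatial.transform import Rotation as Ro
print(Ro.from_rotvec(env.read_state()['orientation']).as_matrix().round(4).tolist(), env.read_state()['clock'])
E
```

```text
top 0 [279.5  207.5  279.46 207.54]
top 1 [270.77 202.77 270.8  202.8 ]
top 2 [259.32 196.23 259.25 196.24]
top 3 [254.59 190.41 254.59 190.1 ]
top 4 [251.5  195.32 251.45 195.45]
side 0 [273.92 209.08 273.72 209.1 ]
side 1 [266.75 213.92 266.75 213.8 ]
side 2 [257.08 220.58 256.88 220.77]
side 3 [248.42 223.42 248.22 223.44]
side 4 [253.58 226.58 253.3  226.41]
top yaw 62.17 t [0.5951 0.0229] res mm [[-0.5, -0.1], [-0.4, 0.4], [0.5, 0.5], [-0.8, -0.4], [0.7, -0.2], [0.4, -0.2]]
 fret1 [ 0.5573 -0.0487] d12 [0.6255 0.0804]
side yaw 60.96 t [0.5932 0.0239] res mm [[0.2, -0.1], [0.2, -0.6], [-0.3, -1.3], [0.4, 0.4], [-0.7, 0.5], [0.2, 1.0]]
 fret1 [ 0.5539 -0.0469] d12 [0.6247 0.0808]
both yaw 61.57 t [0.5941 0.0234] res mm [[0.6, -0.7], [0.6, -0.1], [1.1, 0.2], [-0.4, -0.5], [1.1, -0.5], [2.3, -1.2], [-0.9, 0.5], [-0.7, -0.1], [-0.9, -1.0], [-0.0, 0.5], [-1.0, 0.8], [-1.8, 2.1]]
 fret1 [ 0.5556 -0.0478] d12 [0.6251 0.0806]
0 [0.5838 0.0033 0.0788] gap 0.0013
1 [0.597  0.0285 0.0799] gap 0.0012
2 [0.6148 0.0616 0.0808] gap 0.0022
3 [0.633  0.0759 0.0792] gap 0.0005
4 [0.6176 0.0843 0.0786] gap 0.0017
5 [ 0.5462 -0.0683  0.0779] gap 0.0035
[[-0.9317, -0.0004, 0.3633], [-0.3633, 0.0011, -0.9317], [-0.0001, -1.0, -0.0012]] 0.2
```

Both views agree to about 2 mm: yaw about 61.6°, first fret at (0.556, -0.048), dots12 at (0.625, 0.081), and triangulated heights of 78–81 mm as expected. Next I close the fingers and travel above the first fret, turning the jaw axis along the neck.

>>> send_rows(
  series=[
    {"delta_pos": [-15,0,-11],"angular": [0,2,0],"hand": 1},
    {"delta_pos": [-45,0,-32],"angular": [0,5,0],"hand": 1},
    {"delta_pos": [-75,0,-53],"angular": [0,8,0],"hand": 1},
    {"delta_pos": [-105,0,-74],"angular": [0,11,0],"hand": 1},
    {"delta_pos": [-135,0,-95],"angular": [0,14,0],"hand": 1},
    {"delta_pos": [-165,0,-117],"angular": [0,17,0],"hand": 1},
    {"delta_pos": [-195,0,-138],"angular": [0,20,0],"hand": 1},
    {"delta_pos": [-225,0,-159],"angular": [0,23,0],"hand": 1},
    {"delta_pos": [-255,0,-180],"angular": [0,26,0],"hand": 1},
    {"delta_pos": [-285,0,-201],"angular": [0,29,0],"hand": 1},
    {"delta_pos": [-315,0,-223],"angular": [0,32,0],"hand": 1},
    {"delta_pos": [-345,0,-244],"angular": [0,35,0],"hand": 1},
    {"delta_pos": [-375,0,-265],"angular": [0,38,0],"hand": 1},
    {"delta_pos": [-405,0,-286],"angular": [0,41,0],"hand": 1},
    {"delta_pos": [-430,0,-304],"angular": [0,44,0],"hand": 1},
    {"delta_pos": [-455,0,-322],"angular": [0,46.5,0],"hand": 1},
    {"delta_pos": [-475,0,-336],"angular": [0,48.5,0],"hand": 1},
    {"delta_pos": [-490,0,-346],"angular": [0,49.7,0],"hand": 1},
    {"delta_pos": [-500,0,-353.5],"angular": [0,49.7,0],"hand": 1},
    {"delta_pos": [-500,0,-353.5],"angular": [0,49.7,0],"hand": 1},
  ],
  newtons=10,
)

```text
clock: 1.87
ee_pos: [0.556, -0.0462, 0.222]
orientation: [-0.488, -1.946, 1.945]
force: [0.5, -1.1, 0.3]
opening: 0.0004
```

```bash
cat > st.py <<'E'
from cell import env
import numpy as np
from scipy.spatial.transform import Rotation as Ro
s=env.read_state()
R=Ro.from_rotvec(s['orientation']).as_matrix(); p=np.array(s['ee_pos'])
th=np.radians(61.57); r=p[:2]-[.5941,.0234]
print('t',round(s['clock'],3),'p',p.round(4),'F',np.round(s['force'],2),'open',round(s['opening'],4),'j',np.round(s['joint_pos'],2))
print('cradle xy mm',np.round([r@[np.cos(th),np.sin(th)]*1e3,r@[-np.sin(th),np.cos(th)]*1e3],1),'R',R.round(4).tolist())
for nm,g in (('fret',[.5556,-.0478,.08]),('d12',[.6251,.0806,.08])): print(nm,'tool delta mm',((np.array(g)-p)@R*1e3).round(1))
E
python3 st.py
```

```text
t 1.867 p [ 0.556  -0.0462  0.222 ] F [ 0.5  -1.06  0.29] open 0.0004 j [-0.14 -0.02  1.35  0.    1.82  1.92]
cradle xy mm [-79.3   0.4] R [[-0.8812, -0.0008, -0.4727], [0.4727, 0.0007, -0.8812], [0.001, -1.0, -0.0003]]
fret tool delta mm [ -0.5 142.    1.6]
d12 tool delta mm [  -1.1  142.1 -144.4]
```

>>> send_rows(
  series=[
    {"delta_pos": [-0.5,10,1.5],"angular": [0,0,0],"hand": 1},
    {"delta_pos": [-0.5,30,1.5],"angular": [0,0,0],"hand": 1},
    {"delta_pos": [-0.5,50,1.5],"angular": [0,0,0],"hand": 1},
    {"delta_pos": [-0.5,70,1.5],"angular": [0,0,0],"hand": 1},
    {"delta_pos": [-0.5,90,1.5],"angular": [0,0,0],"hand": 1},
    {"delta_pos": [-0.5,105,1.5],"angular": [0,0,0],"hand": 1},
    {"delta_pos": [-0.5,115,1.5],"angular": [0,0,0],"hand": 1},
    {"delta_pos": [-0.5,120,1.5],"angular": [0,0,0],"hand": 1},
    {"delta_pos": [-0.5,122,1.5],"angular": [0,0,0],"hand": 1},
    {"delta_pos": [-0.5,122,1.5],"angular": [0,0,0],"hand": 1},
    {"delta_pos": [-0.5,122,1.5],"angular": [0,0,0],"hand": 1},
  ],
)

```text
clock: 2.78
ee_pos: [0.5556, -0.0499, 0.1018]
orientation: [-0.494, -1.945, 1.944]
force: [0.6, -0.2, 0.4]
opening: 0.0003
```

```bash
python3 st.py; python3 - <<'E'
from cell import env
from h import *
c=env.camera("side"); p=env.read_state()['ee_pos']; print('tip',proj(c,p),'fret1',proj(c,[.5556,-.0478,.08]))
cv2.imwrite("pics/s1.png",cv2.resize(c['pixels'][130:260,210:370,::-1],None,fx=4.5,fy=4.5,interpolation=cv2.INTER_CUBIC))
E
```

```text
t 2.783 p [ 0.5556 -0.0499  0.1018] F [ 0.63 -0.22  0.37] open 0.0003 j [-0.15 -0.01  1.55 -0.    1.6   1.92]
cradle xy mm [-82.8  -1. ] R [[-0.8795, 0.0018, -0.4758], [0.4758, -0.0003, -0.8795], [-0.0017, -1.0, -0.0005]]
fret tool delta mm [ 1.  21.8 -1.9]
d12 tool delta mm [   1.    21.9 -147.9]
tip [288.24519499 192.06836191] fret1 [288.16688568 198.75061714]
```

View pics/s1.png

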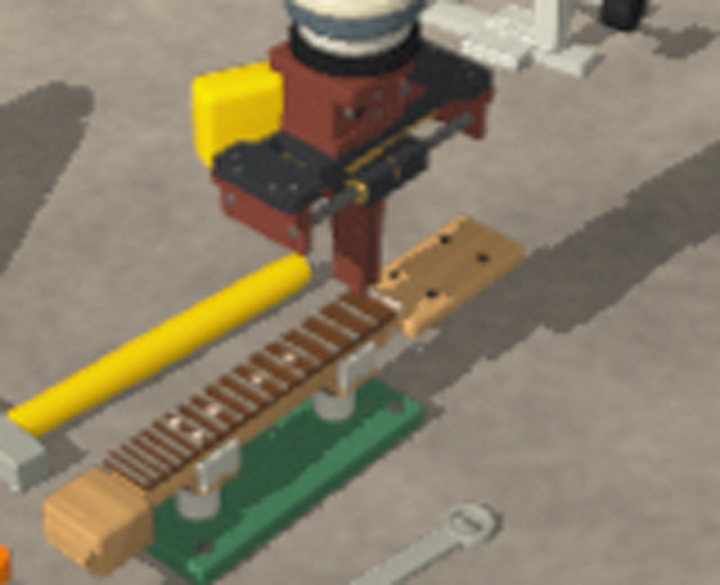

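The side view shows the closed fingertips at zoom (355,285), above the first fret beside the white nut, within a pixel of the projected TCP. Now I lower slowly onto the fret.

>>> send_rows(
  series=[
    {"delta_pos": [1,3,-2],"angular": [0,0,0],"hand": 1},
    {"delta_pos": [1,7,-2],"angular": [0,0,0],"hand": 1},
    {"delta_pos": [1,11,-2],"angular": [0,0,0],"hand": 1},
    {"delta_pos": [1,15,-2],"angular": [0,0,0],"hand": 1},
    {"delta_pos": [1,17,-2],"angular": [0,0,0],"hand": 1},
    {"delta_pos": [1,19,-2],"angular": [0,0,0],"hand": 1},
    {"delta_pos": [1,20,-2],"angular": [0,0,0],"hand": 1},
    {"delta_pos": [1,21,-2],"angular": [0,0,0],"hand": 1},
    {"delta_pos": [1,22,-2],"angular": [0,0,0],"hand": 1},
    {"delta_pos": [1,23,-2],"angular": [0,0,0],"hand": 1},
    {"delta_pos": [1,24,-2],"angular": [0,0,0],"hand": 1},
    {"delta_pos": [1,25,-2],"angular": [0,0,0],"hand": 1},
    {"delta_pos": [1,25,-2],"angular": [0,0,0],"hand": 1},
    {"delta_pos": [1,25,-2],"angular": [0,0,0],"hand": 1},
  ],
)

```text
clock: 4.0
ee_pos: [0.5552, -0.0473, 0.0759]
orientation: [-0.492, -1.944, 1.944]
force: [-1.9, -0.8, 2.0]
opening: 0.0006
```

```bash
python3 st.py
```

```text
t 4.0 p [ 0.5552 -0.0473  0.0759] F [-1.93 -0.76  2.  ] open 0.0006 j [-0.15 -0.    1.59  0.    1.56  1.92]
cradle xy mm [-80.7   0.5] R [[-0.8797, 0.0002, -0.4755], [0.4755, -0.0, -0.8797], [-0.0002, -1.0, -0.0001]]
fret tool delta mm [-0.6 -4.1  0.2]
d12 tool delta mm [  -0.6   -4.1 -145.8]
```

>>> send_rows(
  series=[
    {"delta_pos": [-0.2,0.5,0],"angular": [0,0,0],"hand": 1},
    {"delta_pos": [-0.2,1,0],"angular": [0,0,0],"hand": 1},
    {"delta_pos": [-0.2,1,0],"angular": [0,0,0],"hand": 1},
  ],
)

```text
clock: 4.25
ee_pos: [0.5554, -0.0474, 0.0747]
orientation: [-0.492, -1.944, 1.944]
force: [-1.8, -0.4, 3.1]
opening: 0.0004
```

```bash
cat > avg.py <<'E'
from cell import env
import numpy as np
from scipy.spatial.transform import Rotation as Ro
P=[];F=[];Q=[]
for i in range(10):
    env.camera("top"); s=env.read_state(); P.append(s['ee_pos']);F.append(s['force']);Q.append(s['orientation'])
P,F=np.array(P),np.array(F);p=P.mean(0);R=Ro.from_rotvec(Q).mean().as_matrix()
print('t',s['clock'],'p',p.round(4),'sd',P.std(0).round(4),'F',F.mean(0).round(2),'sd',F.std(0).round(2))
th=np.radians(61.57); r=p[:2]-[.5941,.0234]
print('cradle',np.round([r@[np.cos(th),np.sin(th)]*1e3,r@[-np.sin(th),np.cos(th)]*1e3],1))
for nm,g in (('fret',[.5556,-.0478,.075]),('d12',[.6251,.0806,.075])): print(nm,((np.array(g)-p)@R*1e3).round(1))
E
python3 avg.py
```

```text
t 4.75 p [ 0.5554 -0.0474  0.0747] sd [0. 0. 0.] F [-2.16  0.5   3.33] sd [0.5  0.67 0.61]
cradle [-80.7   0.4]
fret [-0.4 -0.3  0.2]
d12 [  -0.5   -0.3 -145.8]
```

Contact is good: 3.3 N is about a 5.5 mm dip, and TCP z agrees at 5.3 mm. Now the slide, in three stages with a check after each.

>>> send_rows(
  series=[
    {"delta_pos": [0,0,-1],"angular": [0,0,0],"hand": 1},
    {"delta_pos": [0,0,-3],"angular": [0,0,0],"hand": 1},
    {"delta_pos": [0,0,-6],"angular": [0,0,0],"hand": 1},
    {"delta_pos": [0,0,-9],"angular": [0,0,0],"hand": 1},
    {"delta_pos": [0,0,-12],"angular": [0,0,0],"hand": 1},
    {"delta_pos": [0,0,-15],"angular": [0,0,0],"hand": 1},
    {"delta_pos": [-0.1,0,-18],"angular": [0,0,0],"hand": 1},
    {"delta_pos": [-0.1,0,-21],"angular": [0,0,0],"hand": 1},
    {"delta_pos": [-0.1,0,-24],"angular": [0,0,0],"hand": 1},
    {"delta_pos": [-0.1,0,-27],"angular": [0,0,0],"hand": 1},
    {"delta_pos": [-0.1,0,-30],"angular": [0,0,0],"hand": 1},
    {"delta_pos": [-0.1,0,-33],"angular": [0,0,0],"hand": 1},
    {"delta_pos": [-0.1,0,-36],"angular": [0,0,0],"hand": 1},
    {"delta_pos": [-0.1,0,-38],"angular": [0,0,0],"hand": 1},
    {"delta_pos": [-0.1,0,-40],"angular": [0,0,0],"hand": 1},
  ],
)

```text
clock: 6.0
ee_pos: [0.5746, -0.0121, 0.0746]
orientation: [-0.492, -1.944, 1.944]
force: [-1.6, -2.9, 2.6]
opening: 0.0005
```

```bash
python3 avg.py
```

```text
t 6.5 p [ 0.5747 -0.0118  0.0747] sd [0.     0.     0.0001] F [0.21 0.5  3.3 ] sd [0.61 1.02 0.42]
cradle [-40.2   0.3]
fret [-0.3 -0.3 40.7]
d12 [  -0.4   -0.2 -105.3]
```

Height and force are steady, so I continue.

>>> send_rows(
  series=[
    {"delta_pos": [0,0,-1],"angular": [0,0,0],"hand": 1},
    {"delta_pos": [0,0,-3],"angular": [0,0,0],"hand": 1},
    {"delta_pos": [0,0,-6],"angular": [0,0,0],"hand": 1},
    {"delta_pos": [0,0,-9],"angular": [0,0,0],"hand": 1},
    {"delta_pos": [0,0,-12],"angular": [0,0,0],"hand": 1},
    {"delta_pos": [-0.1,0,-15],"angular": [0,0,0],"hand": 1},
    {"delta_pos": [-0.1,0,-18],"angular": [0,0,0],"hand": 1},
    {"delta_pos": [-0.1,0,-21],"angular": [0,0,0],"hand": 1},
    {"delta_pos": [-0.1,0,-24],"angular": [0,0,0],"hand": 1},
    {"delta_pos": [-0.1,0,-27],"angular": [0,0,0],"hand": 1},
    {"delta_pos": [-0.1,0,-30],"angular": [0,0,0],"hand": 1},
    {"delta_pos": [-0.1,0,-33],"angular": [0,0,0],"hand": 1},
    {"delta_pos": [-0.2,0,-36],"angular": [0,0,0],"hand": 1},
    {"delta_pos": [-0.2,0,-39],"angular": [0,0,0],"hand": 1},
    {"delta_pos": [-0.2,0,-42],"angular": [0,0,0],"hand": 1},
    {"delta_pos": [-0.2,0,-45],"angular": [0,0,0],"hand": 1},
    {"delta_pos": [-0.2,0,-48],"angular": [0,0,0],"hand": 1},
    {"delta_pos": [-0.2,0,-51],"angular": [0,0,0],"hand": 1},
    {"delta_pos": [-0.2,0,-53],"angular": [0,0,0],"hand": 1},
    {"delta_pos": [-0.2,0,-55],"angular": [0,0,0],"hand": 1},
  ],
)

```text
clock: 8.17
ee_pos: [0.6009, 0.0362, 0.0746]
orientation: [-0.492, -1.944, 1.944]
force: [-0.9, -2.3, 3.9]
opening: 0.0006
```

```bash
python3 avg.py
```

```text
t 8.6667 p [0.601  0.0364 0.0747] sd [0.     0.     0.0001] F [-0.1   0.38  3.51] sd [0.56 0.99 0.45]
cradle [14.8  0.1]
fret [-0.1 -0.3 95.7]
d12 [ -0.2  -0.2 -50.3]
```

>>> send_rows(
  series=[
    {"delta_pos": [0,0,-1],"angular": [0,0,0],"hand": 1},
    {"delta_pos": [0,0,-3],"angular": [0,0,0],"hand": 1},
    {"delta_pos": [0,0,-6],"angular": [0,0,0],"hand": 1},
    {"delta_pos": [0,0,-9],"angular": [0,0,0],"hand": 1},
    {"delta_pos": [0,0,-12],"angular": [0,0,0],"hand": 1},
    {"delta_pos": [-0.1,0,-15],"angular": [0,0,0],"hand": 1},
    {"delta_pos": [-0.1,0,-18],"angular": [0,0,0],"hand": 1},
    {"delta_pos": [-0.1,0,-21],"angular": [0,0,0],"hand": 1},
    {"delta_pos": [-0.1,0,-24],"angular": [0,0,0],"hand": 1},
    {"delta_pos": [-0.1,0,-27],"angular": [0,0,0],"hand": 1},
    {"delta_pos": [-0.1,0,-30],"angular": [0,0,0],"hand": 1},
    {"delta_pos": [-0.1,0,-33],"angular": [0,0,0],"hand": 1},
    {"delta_pos": [-0.2,0,-36],"angular": [0,0,0],"hand": 1},
    {"delta_pos": [-0.2,0,-39],"angular": [0,0,0],"hand": 1},
    {"delta_pos": [-0.2,0,-42],"angular": [0,0,0],"hand": 1},
    {"delta_pos": [-0.2,0,-45],"angular": [0,0,0],"hand": 1},
    {"delta_pos": [-0.2,0,-47],"angular": [0,0,0],"hand": 1},
    {"delta_pos": [-0.2,0,-49],"angular": [0,0,0],"hand": 1},
    {"delta_pos": [-0.2,0,-50],"angular": [0,0,0],"hand": 1},
    {"delta_pos": [-0.2,0,-50],"angular": [0,0,0],"hand": 1},
  ],
)

```text
clock: 10.33
ee_pos: [0.6249, 0.0802, 0.0747]
orientation: [-0.492, -1.945, 1.944]
force: [-0.5, -2.0, 3.6]
opening: 0.0002
```

```bash
python3 avg.py; python3 - <<'E'
from cell import env
from h import *
c=env.camera("side"); p=env.read_state()['ee_pos']; print('tip',proj(c,p))
a=cv2.resize(c['pixels'][150:270,200:330,::-1],None,fx=4.5,fy=4.5,interpolation=cv2.INTER_CUBIC)
cv2.imwrite("pics/s2.png",a)
E
```

```text
t 10.8333 p [0.6249 0.0802 0.0747] sd [0. 0. 0.] F [-0.21  0.17  3.44] sd [0.42 0.81 0.29]
cradle [64.6 -0.1]
fret [ 1.000e-01 -4.000e-01  1.455e+02]
d12 [ 0.  -0.3 -0.5]
tip [251.10229596 226.20518441]
```

View pics/s2.png

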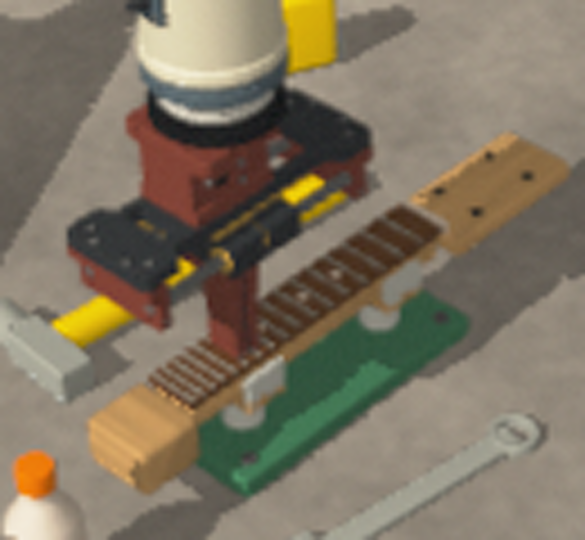

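The picture shows the fingertips at zoom (232,350), covering the pair of dots. The single dots are visible behind at (335,270) and (303,295), and the hammer, wrench and glue haven't moved. I'm handing the job in.

```bash
python3 -c "
from cell import env
print(env.finish_job())"
```

```text
the job is handed in; nothing more can be done
None
```

The closed, downward-pointing fingers touched the first fret, slid along the centre line to the pair of dots, and were resting there when I handed the job in at about 11 s. I got no verdict back.

- **Start of stroke:** the fingers touched down at x = -80.7 mm, y = 0.4 mm in the cradle frame; the first fret is at -81 mm.
- **Slide:** I moved in three stages without raising the commanded height. At each stop TCP z was 74.7 mm, a dip of about 5.3 mm. The averaged upward force was 3.3–3.5 N, about 5.5–5.9 mm on the spring, well short of the 12 mm stop. I averaged force only at the stops. The one reading at the end of each stage, before settling, was 2.6–3.9 N.
- **End of stroke:** the fingers stopped at x = 64.6 mm, y = -0.1 mm; the pair of dots is at 65 mm. The last side picture shows the fingertips over the pair, and the hammer, wrench and glue bottle where they were. I took no final picture of the rest of the bench, but the fingers stayed in contact only with the neck.
- **Disagreement:** the two cameras differed by about 1.2° in the neck's yaw and up to 4 mm at the first fret, so I used their combined fit. The cradle positions above rely on that fit.

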